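# Set out specimens for comparison photographs at the stereo microscope

### The arm

A 6-joint arm with a two-finger parallel gripper is mounted at the origin on the work surface. World frame = base frame: x ahead of the robot, y to its left, z up, the work surface at z = 0. Lengths are in m, angles in degrees, forces in N, time in s.
With the tool pointing down it reaches from about 0.425 to 0.95 m from the base axis. Payload 3.5 kg.
Tool frame: the origin (TCP) lies on the centre line of the jaws, within the pads' length; the fingertips stand 17 mm ahead of it and the grasp point (between the pads) lies 2 mm behind it; z points along the fingers, x is the direction in which the jaws open and shut, and the axes are right-handed (so a half turn about z gives the same grasp; the last joint's range is limited). The gripper opens to 85 mm and grips with 20 to 120 N. Pads are 22 mm wide; open, the fingers measure 114 mm over their backs; the gripper's body (76 mm by 85 mm) begins 54 mm behind the grasp point. The pads swing forward as they close: fully open they stand 13 mm farther back than shut.
Start: joints at [-85.256, 16.404, 90.338, -0, 73.258, -8.594], TCP at [0.156, -0.657, 0.248] pointing down, gripper open.
Joint ranges: [-158.93, 158.93], [-51.34, 127.21], [12.03, 142.37], [-87.48, 267.48], [13.55, 161.25], [-162.69, 162.69]. Speed limits (degrees/s): [159.86, 159.86, 180, 180, 180, 180].

### API

Orientations are given as [roll, pitch, yaw] about the fixed x, y, z axes, in that order (R = Rz(yaw) Ry(pitch) Rx(roll)).
In Python, from workcell import robot gives the robot as it stands.
- The arm moves only by the tool move_arm, never from a script. Its argument "steps" is one flat list of numbers, 5 for each row, row after row: the shift along the world's x, y, z in mm, then the turn about the world's z in degrees, then the closure, from -1 (fully open) to 1 (shut), so that 0 is half open. A call has 1 to 8 rows; each row is the pose to reach, as a shift and turn from the pose measured when the call began; what a row does not reach only later rows make up. A row lasts 1/8 s, in which the tool goes at most 62.5 mm and 10.7 degrees, less where a joint would pass 70% of its speed; a pose out of reach is approached as far as the arm can. A call with a gripper value outside its range is refused whole. The fingers move at their own pace and stop on an object; "force" is the grip in N (left out, the last holds). Time passes only in rows, so rows that repeat a pose let the fingers close. It gives the time, the measured TCP pose, the force and the opening at its end, in the units of the state.
- robot.read_state(): the state, without advancing time (a new reading comes with each control period).
- robot.get_image(name): name is "side" or "top"; returns the picture (480x640x3 uint8, red, green, blue); there is no depth.
- robot.camera_params(name): a dict with "fx", "fy", "cx", "cy" (pixels), "T" (4x4, takes a point from camera to world coordinates). Camera axes: x right, y down, z forward; pixel columns grow to the right and rows downward; lengths in m; the calibration is good to about 2 mm. A picture is of the moment at which its call begins. camera_params takes no time and is no camera call.
- robot.job_done(): hands the job in, once; it reports no verdict.
The state is a dict: "clock": time; "joint_pos": joint angles; "qd": joint speeds; "effort": joint torques, N m; "eef_pos": TCP position; "eef_rot": TCP orientation; "wrist_force": force on the tool from outside, world axes, zero at the start; "wrist_torque": the same for the moment, N m; "opening": finger opening in m.
Only numpy, scipy, OpenCV 4.12 (cv2) and the standard library are available. Lean on these libraries where they do the work, as an engineer would, in place of code of your own. Each camera call takes 0.05 s, during which the arm holds its last target.

### The job

Set out the specimens for their photographs: stand the black resin mount in the middle of the white plate, the ivory mount in the middle of the black plate, and lay the white scale bar flat on the green board halfway between those two plates, in line with them and graduations up. Put the grey lattice block in the middle of the blue plate and lay the brass ring weight flat and centred on top of the block. Leave the little amber vial standing where it is.

Things in the scene. Friction and masses are not known exactly. Their poses are not given: they have to be found in the camera images.
- dark_mount: loose metallographic mount: upright cylinder of black resin, 32 mm in diameter, 28 mm high, a small bright steel rectangle in its top face. Origin at the centre of its underside, z up. About 50 g. Starts upright on the table
- ivory_mount: loose mount of the same size (32 mm diameter, 28 mm high) in ivory (cream) resin, with a small copper rectangle in its top face. Origin at the centre of its underside, z up. About 50 g. Starts upright on the table
- lattice_block: loose square block of pale grey lattice with rows of dark pores, 36 x 36 mm and 28 mm high, sides along its x and y. Origin at the centre of its underside, z up. About 60 g; it is solid to the touch
- ring_weight: loose brass ring lying flat, outer diameter 36 mm, hole 16 mm, 16 mm high. Origin at the centre of its underside, z up. About 110 g
- scale_bar: loose white scale bar lying flat, 60 mm long along its x, 14 mm wide along its y, 16 mm high, black graduation ticks on its upper face. Origin at the centre of its underside, z up. About 40 g
- board: fixed flat dark green board, 250 mm along its x, 80 mm along its y, 4 mm thick, lying on the table at any angle; it carries the white and the black plate near its two ends, with 112 mm of bare board between them. Origin at the centre of its underside, so its top is 4 mm above the origin; the halfway point between the plates lies straight above the origin
- white_plate: fixed white disc, 58 mm in diameter, 5 mm thick, on the board, 85 mm from the board's centre along board +x. Origin at the centre of its underside (4 mm above the table); its top is 5 mm above the origin
- black_plate: fixed black disc, 58 mm in diameter, 5 mm thick, on the board, 85 mm from the board's centre along board -x. Origin at the centre of its underside (4 mm above the table); its top is 5 mm above the origin
- blue_plate: fixed blue disc, 60 mm in diameter, 8 mm thick, flat on the table away from the board. Origin at the centre of its underside; its top is 8 mm above the origin
- vial: bystander: small loose amber glass vial with a white cap, 28 mm in diameter, 55 mm high, standing on the table. Origin at the centre of its underside, z up. Somewhere among the things; it and a shallow aluminium dish (48 mm across, 10 mm high, not listed) stand 85 mm or more, centre to centre, from anything to be picked or from the blue plate
Things that resemble listed ones, but are neither listed nor needed, are in the scene too. What is shaped like the lattice_block but purple or turquoise is not meant. Leave any pink look-alike of the ivory_mount alone.

How it is judged (in metres and radians):
At the end, for the whole second after the job is handed in: Mounts upright on their plates (black on white, ivory on black) and block on blue, each within 12 mm of centre; bar flat, ticks up, within 12 mm of halfway along and across the board and 0.2 rad of its length; ring flat on the block within 10 mm; all at rest (horizontal distance between dark_mount and white_plate below 0.012 m and z of dark_mount in the frame of white_plate between 0.002 and 0.008 m and angle between each of dark_mount, ivory_mount, lattice_block, scale_bar's own z axis and vertical below 0.12 rad and horizontal distance between ivory_mount and black_plate below 0.012 m and z of ivory_mount in the frame of black_plate between 0.002 and 0.008 m and horizontal distance between lattice_block and blue_plate below 0.012 m and z of lattice_block in the frame of blue_plate between 0.005 and 0.011 m and horizontal distance between ring_weight and lattice_block below 0.01 m and z of ring_weight in the frame of lattice_block between 0.025 and 0.031 m and angle between the z axis of ring_weight and the z axis of lattice_block, either way round below 0.12 rad and x of scale_bar in the frame of board between -0.012 and 0.012 m and y of scale_bar in the frame of board between -0.012 and 0.012 m and z of scale_bar in the frame of board between 0.001 and 0.007 m and angle between the x axis of scale_bar and the x axis of board, either way round below 0.2 rad and linear speed of each of dark_mount, ivory_mount, lattice_block, ring_weight, scale_bar below 0.01 m/s and angular speed of each of dark_mount, ivory_mount, lattice_block, ring_weight, scale_bar below 0.1 rad/s); the robot touches nothing.
It fails at once if the amber vial is shifted by more than 20 mm or tipped (distance of vial from where it was at the start of the episode above 0.02 m or angle between vial's own z axis and vertical above 0.4 rad).
It also fails if it takes over 133 s, if anything falls off the work surface, if the arm or the gripper's body presses on something with over 40 N, if the wrist force passes 120 N, or if a joint passes its speed limit or range.

## Working session

There is one attempt and no reset: what is moved stays moved. The work goes in short steps, Python scripts to look and compute and a tool call to move; the robot and the scene stay as the last step left them, time stands still between calls to the robot, and variables do not carry over. Pictures are saved under pics/ and viewed, and the job is handed in when it is done.

Besides the shell and the picture viewer there is one more tool, called after "Request:" as name(argument=value, ...) on one line, values as JSON. move_arm: Moves the arm, as the interface text tells. Its arguments: {"type":"object","properties":{"steps":{"type":"array","items":{"type":"number"}},"force":{"type":"number"}},"required":["steps"]}

```bash
mkdir -p pics; ls
python3 - <<'E'
from workcell import robot
import cv2,numpy as np
s=robot.read_state();print(s)
for n in("top","side"):
    im=robot.get_image(n);cv2.imwrite(f"pics/{n}0.png",im[:,:,::-1])
    p=robot.camera_params(n);print(n,p["fx"],p["fy"],p["cx"],p["cy"]);print(np.round(p["T"],4))
E
```

```text
pics
{'clock': 0.0, 'joint_pos': array([-8.52531974e+01,  1.64543614e+01,  9.04237881e+01,  1.44963519e-03,
        7.32581731e+01, -8.59364050e+00]), 'qd': array([-0.01057991,  0.13565907,  0.04682644, -0.00323849,  0.05178574,
        0.06467277]), 'effort': array([-4.73845228e-05, -4.05980551e+01, -2.92624623e+01, -1.67454859e-04,
        5.86918672e-03, -1.71398202e-06]), 'eef_pos': array([ 0.1557378 , -0.65614878,  0.24692715]), 'eef_rot': array([-1.79978258e+02,  1.34584857e-01, -7.66599506e+01]), 'wrist_force': array([-0.5494624 ,  0.30779416,  0.27892807]), 'wrist_torque': array([ 0.03920046, -0.0379316 ,  0.02413755]), 'opening': 0.08528419781281447}
top 463.7622471262909 463.7622471262909 314.576937105166 233.78348494724827
[[ 0.0153 -0.9918  0.1272  0.3605]
 [-0.9998 -0.0165 -0.0085  0.0058]
 [ 0.0106 -0.1271 -0.9918  1.0634]
 [ 0.      0.      0.      1.    ]]
side 565.149697428371 565.149697428371 318.07000238761185 242.35808225917194
[[-0.9688 -0.1531  0.1949  0.2692]
 [-0.2474  0.6429 -0.7249  0.9437]
 [-0.0144 -0.7505 -0.6607  0.8743]
 [ 0.      0.      0.      1.    ]]
```

View pics/top0.png

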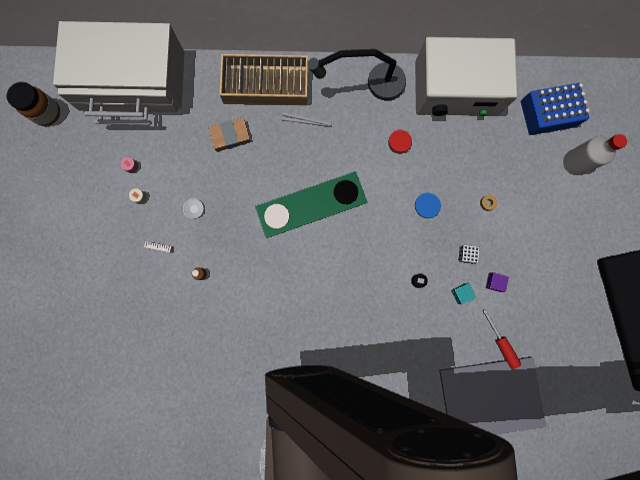

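View pics/side0.png

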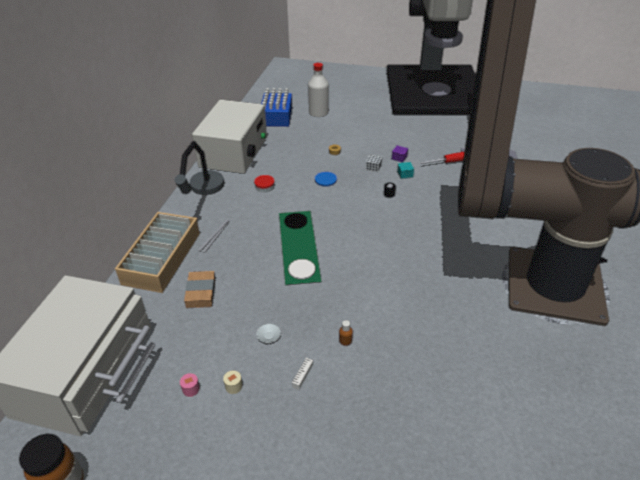

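The top view (all pixels below are in it) shows these candidates:
- **Ivory mount:** cream cylinder with copper at (137,196). The pink look-alike is at (129,164).
- **Lattice block:** grey with dark pores at (470,254). Turquoise at (464,293) and purple at (498,282) are look-alikes.
- **Dark mount:** black with a bright rectangle at (420,281).
- **Ring, bar and vial:** ring (489,203), bar (158,246), vial (199,273).
- **Plates:** blue (428,205), white (277,216), black (346,192). The red disc at (400,141) isn't needed.

I'll confirm these in enlarged crops.

Run:
```python
import cv2,numpy as np
t=cv2.imread("pics/top0.png");s=cv2.imread("pics/side0.png")
R=lambda a,w,h:cv2.resize(a,(w,h),interpolation=cv2.INTER_CUBIC)
a=R(t[150:290,110:220],393,500); b=R(t[180:310,400:520],400,433)
c=np.zeros((500,800,3),np.uint8);c[:500,:393]=a;c[:433,400:800]=b
cv2.imwrite("pics/croptop.png",c)
a=R(s[310:400,170:370],800,360); b=R(s[135:205,310:420],380,240)
d=R(s[200:290,260:340],213,240)
c=np.zeros((600,800,3),np.uint8);c[:360]=a;c[360:,:380]=b;c[360:,400:613]=d
cv2.imwrite("pics/cropside.png",c)
```

```text
(no output)
```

View pics/croptop.png

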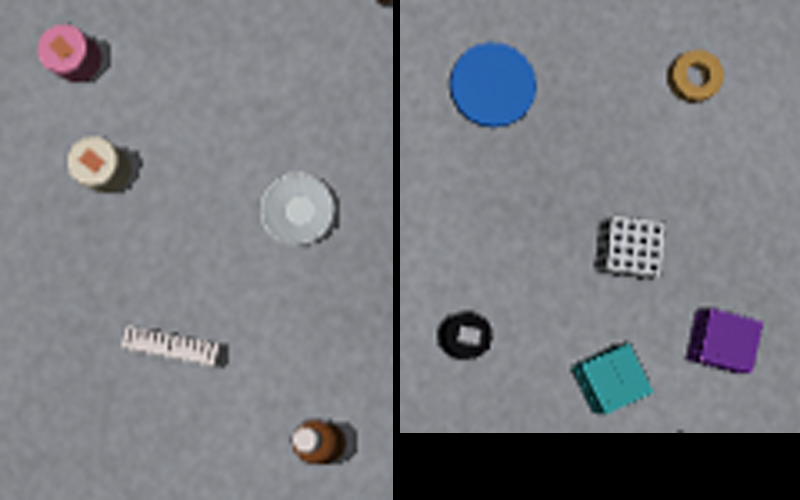

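View pics/cropside.png

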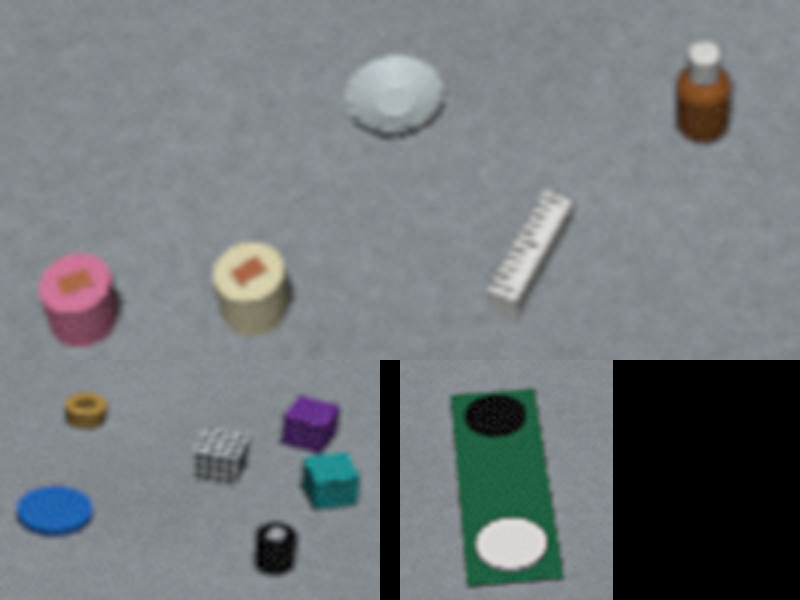

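The crops confirm it: cream with copper is the ivory mount, pale grey with pores is the lattice block, black with steel is the dark mount, and the bar lies ticks up. Next I'll measure with masks and two-view rays.

```bash
cat > h.py <<'E'
import cv2,numpy as np
from workcell import robot
P={n:robot.camera_params(n) for n in("top","side")}
def ray(n,uv):
    p=P[n];d=np.array([(uv[0]-p["cx"])/p["fx"],(uv[1]-p["cy"])/p["fy"],1.]);T=np.array(p["T"])
    d=T[:3,:3]@d;return T[:3,3],d/np.linalg.norm(d)
def onz(n,uv,z):
    o,d=ray(n,uv);return (o+d*(z-o[2])/d[2])
def proj(n,X):
    p=P[n];T=np.array(p["T"]);c=T[:3,:3].T@(np.array(X)-T[:3,3]);return np.array([p["fx"]*c[0]/c[2]+p["cx"],p["fy"]*c[1]/c[2]+p["cy"]])
def tri(a,b):
    o1,d1=ray("top",a);o2,d2=ray("side",b)
    A=np.stack([d1,-d2],1);t=np.linalg.lstsq(A,o2-o1,rcond=None)[0]
    p,q=o1+t[0]*d1,o2+t[1]*d2;return (p+q)/2,np.linalg.norm(p-q)
def blob(im,box,f):
    "box x0,y0,x1,y1; f(hsv)->mask; biggest blob: centroid, area, minAreaRect, hull"
    x0,y0,x1,y1=box;k=4
    c=cv2.resize(im[y0:y1,x0:x1],None,fx=k,fy=k,interpolation=cv2.INTER_CUBIC)
    hsv=cv2.cvtColor(c,cv2.COLOR_BGR2HSV).astype(int);m=f(hsv[...,0],hsv[...,1],hsv[...,2]).astype(np.uint8)*255
    cs,_=cv2.findContours(m,cv2.RETR_EXTERNAL,cv2.CHAIN_APPROX_NONE)
    C=max(cs,key=cv2.contourArea);H=cv2.convexHull(C);M=cv2.moments(H)
    off=np.array([x0,y0]);g=lambda q:(np.array(q)+.5)/k-.5+off
    r=cv2.minAreaRect(H)
    return dict(c=g((M["m10"]/M["m00"],M["m01"]/M["m00"])),A=M["m00"]/k/k,box=g(cv2.boxPoints(r)),bb=(g(H[:,0].min(0)),g(H[:,0].max(0))),hull=g(H[:,0]))
E
cat > m0.py <<'E'
from h import *
t=cv2.imread("pics/top0.png");s=cv2.imread("pics/side0.png")
cop=lambda h,S,v:(h<14)&(S>110)&(v>110)
B=dict(
 ivory_cu=((126,186,150,208),(222,368,244,386),cop,cop),
 ivory_all=((122,184,152,210),(220,366,246,396),lambda h,S,v:(v>150)&(S>20),lambda h,S,v:(S>40)&(v>90)),
 dark_st=((410,272,430,290),(384,180,397,190),*[lambda h,S,v:v>125]*0,lambda h,S,v:(v>110),lambda h,S,v:v>90),
 blue=((410,190,446,222),(310,168,342,190),*[lambda h,S,v:(h>95)&(h<125)&(S>150)&(v>100)]*2),
 white=((258,198,296,234),(284,254,320,282),*[lambda h,S,v:(v>140)&(S<60)]*2),
 black=((328,176,364,208),(280,208,312,232),*[lambda h,S,v:(v<40)]*2),
 board=((245,165,375,245),(270,205,330,290),*[lambda h,S,v:(h>60)&(h<90)&(S>100)]*2),
 ring=((476,190,502,216),(326,142,344,158),*[lambda h,S,v:(h>8)&(h<28)&(S>90)]*2),
 bar=((140,236,178,256),(288,354,318,392),*[lambda h,S,v:(v>150)&(S<60)]*2),
 block=((455,240,488,268),(362,152,386,174),*[lambda h,S,v:(v>140)&(S<60)]*2),
 vialcap=((190,264,206,282),(338,316,354,332),*[lambda h,S,v:(v>150)&(S<70)]*2),
)
for n,(b1,b2,f1,f2) in B.items():
    try:
        a=blob(t,b1,f1);b=blob(s,b2,f2);X,e=tri(a["c"],b["c"])
        print(n,a["c"].round(1),round(a["A"]),b["c"].round(1),round(b["A"]),"X mm",(X*1000).round(1),"gap",round(e*1000,1))
        if n in("board","bar","block"):
            print("  top box",[(onz("top",q,{"board":.004,"bar":.016,"block":.028}[n])[:2]*1000).round(1).tolist() for q in a["box"]])
            print("  side box",b["box"].round(1).tolist())
    except Exception as E_: print(n,"ERR",E_)
E
python3 m0.py
```

```text
ivory_cu [135.2 194.6] 21 [231.6 377.2] 23 X mm [577.4 404.8  28.6] gap 2.9
ivory_all [135.2 194.6] 143 [232.3 381.4] 311 X mm [577.6 407.6  20. ] gap 0.3
dark_st [419.5 280.5] 351 [390.9 183.4] 91 X mm [ 392.3 -236.2   37.5] gap 0.6
blue [427.5 205.1] 494 [325.3 178.4] 226 X mm [ 569.4 -264.8    4.8] gap 2.9
white [276.1 215.6] 484 [301.3 268.3] 400 X mm [537.9  86.    8.3] gap 2.7
black [345.5 191.8] 458 [295.4 220.5] 258 X mm [597.3 -73.7   6.4] gap 3.3
board [310.6 204.3] 3607 [298.7 248.1] 2373 X mm [567.8   7.   -7.1] gap 1.0
  top box [[559.1, 136.9], [647.9, -98.3], [572.0, -124.7], [484.9, 108.8]]
  side box [[278.6, 213.1], [313.9, 209.8], [320.6, 281.2], [285.3, 284.5]]
ring [488.3 202.4] 195 [334.3 149.1] 90 X mm [ 577.3 -405.2    9.6] gap 3.0
bar [156.9 246.3] 199 [301.9 370.6] 244 X mm [461.8 353.   16.4] gap 3.1
  top box [[457.7, 384.5], [474.6, 382.0], [462.9, 321.4], [446.0, 324.0]]
  side box [[290.9, 381.9], [305.7, 355.4], [313.0, 359.4], [298.1, 386.0]]
block [472.9 254. ] 445 [374. 162.] 485 X mm [ 456.2 -366.     9.3] gap 2.3
  top box [[463.4, -319.9], [490.6, -361.5], [437.2, -394.7], [410.4, -353.2]]
  side box [[361.6, 151.6], [385.4, 151.6], [385.4, 173.4], [361.6, 173.4]]
vialcap [194.7 272.6] 34 [345.6 322.6] 44 X mm [402.2 255.1  55.5] gap 2.8
```

```bash
cat > m1.py <<'E'
from h import *
t=cv2.imread("pics/top0.png");s=cv2.imread("pics/side0.png")
for v0 in(150,165):
    a=blob(t,(458,242,484,266),lambda h,S,v:v>v0)
    print("block top",a["c"].round(1),a["A"],(onz("top",a["c"],.028)*1000).round(1),[(onz("top",q,.028)[:2]*1000).round(1).tolist() for q in a["box"]])
for v0 in(100,120,140):
    a=blob(t,(416,277,425,286),lambda h,S,v:v>v0);b=blob(s,(385,182,397,189),lambda h,S,v:v>v0-30)
    X,e=tri(a["c"],b["c"]);print("steel",a["c"].round(1),a["A"],b["c"].round(1),b["A"],(X*1000).round(1),e*1000,(onz("top",a["c"],.028)*1000).round(1))
for v0 in(45,60):
    a=blob(t,(408,270,432,292),lambda h,S,v:v<v0);b=blob(s,(380,178,400,200),lambda h,S,v:v<v0)
    X,e=tri(a["c"],b["c"]);print("dark",a["c"].round(1),a["A"],a["bb"],b["c"].round(1),b["A"],(X*1000).round(1),e*1000)
m=(s[150:176,360:390].max(2));print(m)
E
python3 m1.py
python3 - <<'E'
import cv2,numpy as np
s=cv2.imread("pics/side0.png");t=cv2.imread("pics/top0.png")
R=lambda a:cv2.resize(a,(395,395),interpolation=cv2.INTER_NEAREST)
c=np.hstack([R(s[150:176,361:387]),R(t[241:267,458:484])]);cv2.imwrite("pics/blk.png",c)
E
```

```text
block top [470.7 253.4] 267.09375 [ 454.7 -354.5   28. ] [[436.9, -333.3], [475.4, -338.5], [471.9, -375.8], [433.4, -370.4]]
block top [470.5 253.4] 251.125 [ 454.7 -354.2   28. ] [[438.6, -333.3], [475.0, -338.9], [470.9, -375.5], [434.5, -369.7]]
steel [420.3 280.3] 28.59375 [391.1 184.6] 65.8125 [ 392.3 -239.5   31.7] 0.7321119388597498 [ 392.8 -240.3   28. ]
steel [420.3 280.2] 24.78125 [389.5 185.2] 15.4375 [ 394.5 -240.    28.7] 3.0787524973085802 [ 392.9 -240.3   28. ]
steel [420.3 280.2] 20.6875 [389.5 185.3] 11.28125 [ 394.6 -240.    28.7] 3.145331739295845 [ 393.  -240.3   28. ]
dark [419.  280.4] 170.1875 (array([411.125, 273.625]), array([426.875, 287.125])) [389.2 189.8] 122.125 [ 394.3 -240.6   14. ] 2.950973098827889
dark [419.  280.4] 176.0 (array([411.125, 273.375]), array([426.875, 287.125])) [389.2 189.7] 135.59375 [ 394.3 -240.5   14.2] 2.801379064059348
[[144 146 145 147 146 144 146 145 147 146 142 145 142 144 142 142 142 143
  139 141 142 143 144 145 142 140 143 140 141 137]
 [142 143 143 142 142 145 146 145 145 146 145 141 140 141 141 143 139 139
  140 141 140
[... 2338 characters left out ...]
106  98 104  98  83  98
  109 124 141 142 143 142 140 143 143 142 144 146]
 [140 140 140 140 140 139 140 140 139 139 140 136 127 125 127 124 113 121
  131 138 142 146 145 142 143 144 146 147 145 142]
 [140 141 139 140 140 139 142 143 140 141 143 139 140 141 140 140 137 132
  138 143 141 141 142 145 143 146 147 146 142 146]
 [140 140 138 136 137 140 140 139 140 138 139 140 139 142 144 144 144 144
  143 141 139 139 142 142 144 146 145 146 147 143]
 [140 143 137 136 139 137 137 140 142 142 141 139 143 143 149 144 143 144
  141 144 142 141 141 141 146 145 145 141 142 144]
 [138 140 139 141 136 139 140 139 141 144 142 142 141 142 145 144 146 145
  145 143 143 144 146 144 144 148 145 145 141 141]]
```

View pics/blk.png

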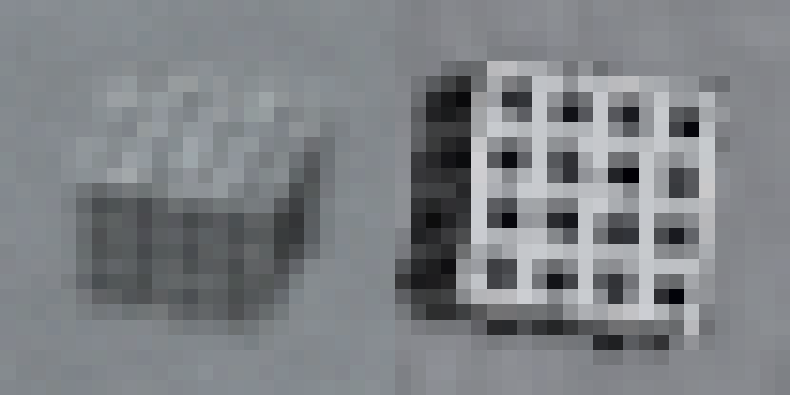

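The enlarged block picture shows the top-face centre at top (470.6,253.4) and side (374,159.5), turned about -6.5°. The white and black plate centres measure 170 mm apart, which matches the text, and the plate tops and object heights agree too. I'll start with the dark mount.

Run:
```python
from h import *
X,e=tri((470.6,253.4),(374,159.5));print(X*1000,e*1000)
```

```text
[ 455.71396867 -355.75062645   23.90642054] 1.339184867911093
```

Request:
move_arm(steps=[120,208,-50,0,-0.4,180,312,-75,0,-0.4,220,385,-100,0,-0.4,238,416,-130,0,-0.4,238,416,-150,0,-0.4,238,416,-150,0,-0.4,238,416,-150,0,-0.4,238,416,-150,0,-0.4], force=40)

```text
clock: 1.1
eef_pos: [0.3922, -0.2419, 0.0979]
eef_rot: [-180.0, 0.1, -76.7]
wrist_force: [0.8, -1.0, 0.3]
opening: 0.0596
```

Request:
move_arm(steps=[2,2,-30,0,-0.4,2,2,-55,0,-0.4,2,2,-66,0,-0.4,2,2,-74,0,-0.4,2,2,-74,0,-0.4,2,2,-74,0,0.6,2,2,-74,0,0.6,2,2,-74,0,0.6])

```text
clock: 2.1
eef_pos: [0.3948, -0.2407, 0.0249]
eef_rot: [-179.9, -0.0, -76.7]
wrist_force: [-1.1, 0.4, 3.9]
opening: 0.0306
```

```bash
cat > look.py <<'E'
import sys,cv2,numpy as np
from workcell import robot
k=sys.argv[1]
for n in("top","side"): cv2.imwrite(f"pics/{n}{k}.png",robot.get_image(n)[:,:,::-1])
s=robot.read_state();print(s["clock"],s["eef_pos"],s["eef_rot"],s["opening"],s["joint_pos"].round(1),s["wrist_force"].round(1))
t=cv2.imread(f"pics/top{k}.png");q=cv2.imread(f"pics/side{k}.png")
if len(sys.argv)>2:
    a=list(map(int,sys.argv[2].split(",")));b=list(map(int,sys.argv[3].split(",")))
    f=lambda i,c:cv2.resize(i[c[1]:c[3],c[0]:c[2]],(400,400),interpolation=cv2.INTER_CUBIC)
    cv2.imwrite(f"pics/c{k}.png",np.hstack([f(t,a),f(q,b)]))
E
python3 look.py 1 380,240,460,320 350,150,430,230
```

```text
2.2 [ 0.39482795 -0.24069268  0.02493678] [-1.79909459e+02 -1.50367239e-03 -7.66854306e+01] 0.03078099609816268 [-4.400e+01  8.200e+00  1.271e+02  1.000e-01  4.460e+01  3.260e+01] [-0.7  0.   6.3]
```

View pics/c1.png

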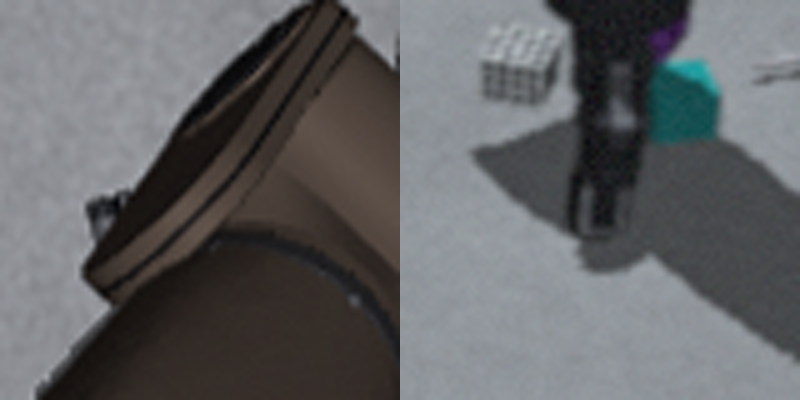

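Request:
move_arm(steps=[0,0,30,0,0.6,0,0,75,0,0.6,30,60,80,0,0.6,55,120,80,0,0.6,80,175,80,0,0.6,105,230,80,0,0.6,130,290,80,0,0.6,143,327,80,0,0.6])

```text
clock: 3.2
eef_pos: [0.538, 0.0889, 0.1045]
eef_rot: [-179.9, 0.0, -76.6]
wrist_force: [0.9, -0.4, -0.7]
opening: 0.0305
```

```bash
python3 look.py 2 230,140,390,300 250,150,400,300
```

```text
3.3 [0.53826149 0.08999566 0.10457634] [-1.79892888e+02  5.27553170e-02 -7.64026332e+01] 0.030656555935622935 [-1.200e+00  9.700e+00  1.146e+02  1.000e-01  5.560e+01  7.520e+01] [ 0.1 -0.7 -1.3]
```

View pics/c2.png

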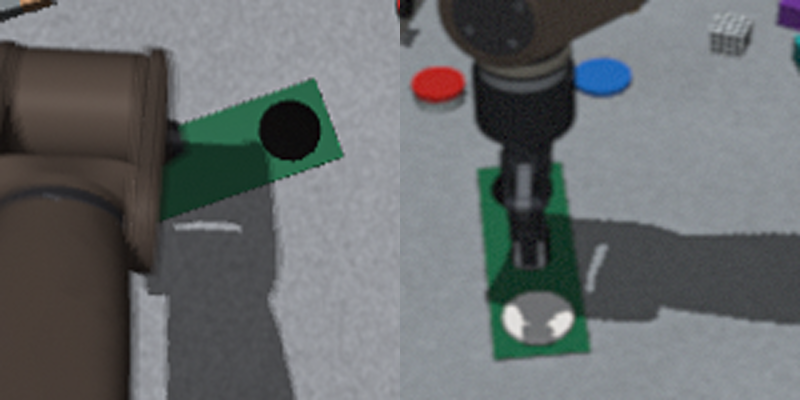

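The mount is held between the fingers over the white plate (side view about (450,270) in the full crop). Lowering it.

Request:
move_arm(steps=[0,-3,-30,0,0.6,0,-3,-50,0,0.6,0,-3,-60,0,0.6,0,-3,-69,0,0.6,0,-3,-69,0,0.6,0,-3,-69,0,0.6])

```text
clock: 4.05
eef_pos: [0.5389, 0.0869, 0.0363]
eef_rot: [-179.8, 0.0, -76.4]
wrist_force: [1.2, 0.8, 0.2]
opening: 0.0304
```

Request:
move_arm(steps=[0,0,-1.5,0,0.6,0,0,-1.5,0,0.2,0,0,-1.5,0,-0.3,0,0,-1.5,0,-0.3,0,0,15,0,-0.3,0,0,50,0,-0.3,0,0,100,0,-0.3,0,0,100,0,-0.3])

```text
clock: 5.05
eef_pos: [0.5426, 0.0868, 0.1428]
eef_rot: [-179.2, -0.1, -76.4]
wrist_force: [0.1, -0.4, 0.6]
opening: 0.0552
```

Request:
move_arm(steps=[8,60,0,0,-0.4,15,120,0,0,-0.4,20,180,0,0,-0.4,26,240,0,0,-0.4,32,295,0,0,-0.4,35,318,-20,0,-0.4,35,318,-50,0,-0.4,35,318,-50,0,-0.4])

```text
clock: 6.05
eef_pos: [0.5749, 0.4039, 0.0885]
eef_rot: [-179.6, -0.3, -76.4]
wrist_force: [0.3, 0.6, -0.9]
opening: 0.06
```

```bash
python3 look.py 3 240,160,380,260 250,180,350,300
```

```text
6.15 [0.57741239 0.40455603 0.09269615] [-1.79213434e+02 -1.60019969e-01 -7.64153902e+01] 0.059621541959241964 [ 26.9  28.3  91.8  -0.4  59.1 103.5] [0.5 0.4 0. ]
```

View pics/c3.png

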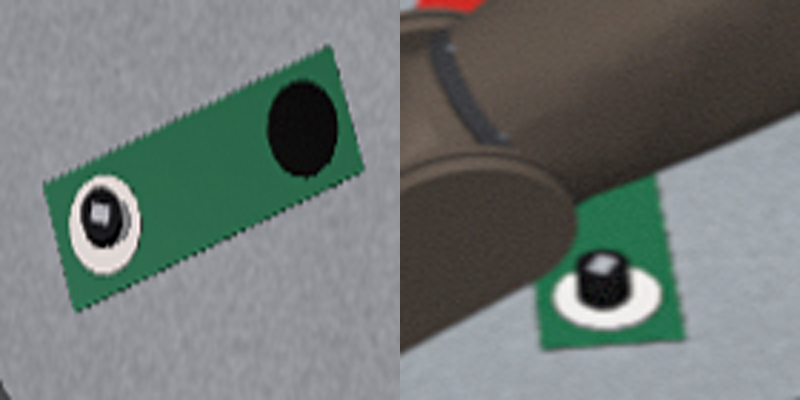

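View pics/side3.png

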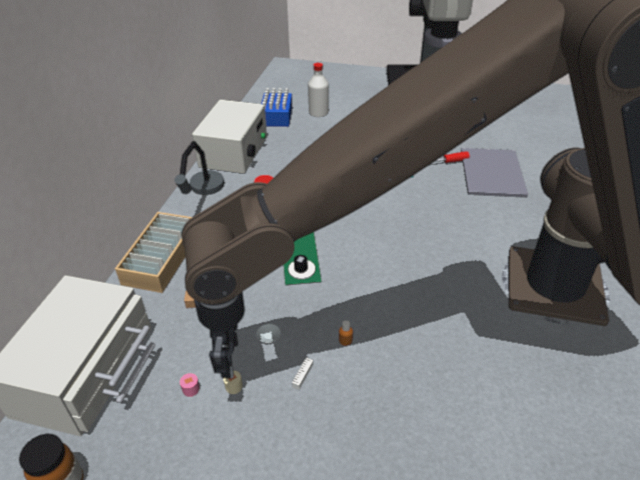

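The dark mount stands upright on the white plate, close to its centre (side (301,265)). The gripper is above the ivory mount (side (232,380)) and the vial is untouched. Going down for the grasp.

Request:
move_arm(steps=[0,1,-25,0,-0.4,0,1,-50,0,-0.4,0,1,-60,0,-0.4,0,1,-67,0,-0.4,0,1,-67,0,-0.4,0,1,-67,0,0.6,0,1,-67,0,0.6,0,1,-67,0,0.6])

```text
clock: 7.15
eef_pos: [0.5782, 0.406, 0.027]
eef_rot: [-179.1, -0.1, -76.4]
wrist_force: [0.6, 0.4, 3.0]
opening: 0.0307
```

```bash
cat > m2.py <<'E'
from h import *
t=cv2.imread("pics/top3.png");s=cv2.imread("pics/side3.png")
a=blob(t,(258,198,296,234),lambda h,S,v:(v>140)&(S<60));print("white",a["c"],(onz("top",a["c"],.009)*1000).round(1))
a=blob(t,(268,204,284,226),lambda h,S,v:(v<60));print("dark",a["c"],a["bb"],(onz("top",a["c"],.03)*1000).round(1))
a2=blob(t,(270,207,282,219),lambda h,S,v:(v>100));b=blob(s,(294,256,308,266),lambda h,S,v:v>100)
X,e=tri(a2["c"],b["c"]);print("steel",a2["c"],b["c"],X*1000,e*1000)
E
python3 m2.py
```

```text
white [276.17260767 215.63053997] [536.4  85.7   9. ]
dark [275.33674562 214.07031982] (array([268.625, 206.875]), array([282.375, 221.125])) [536.4  86.1  30. ]
steel [274.57271242 212.91158315] [300.08605574 258.80237172] [539.12467689  87.46893024  37.88906384] 2.9050647537151235
```

Request:
move_arm(steps=[0,0,30,0,0.6,0,0,80,0,0.6,3,-55,90,0,0.6,6,-115,90,0,0.6,8,-175,90,0,0.6,10,-235,90,0,0.6,12,-295,90,0,0.6,15,-350,90,0,0.6])

```text
clock: 8.15
eef_pos: [0.5928, 0.054, 0.1171]
eef_rot: [-179.1, -0.1, -76.4]
wrist_force: [0.5, 0.1, -0.6]
opening: 0.0302
```

Request:
move_arm(steps=[4,-60,0,0,0.6,6,-115,0,0,0.6,7,-130,0,0,0.6,7,-130,0,0,0.6])

```text
clock: 8.65
eef_pos: [0.5996, -0.0765, 0.1169]
eef_rot: [-179.1, -0.1, -76.5]
wrist_force: [0.2, -0.5, -0.0]
opening: 0.0303
```

Request:
move_arm(steps=[-3,2,-30,0,0.6,-3,2,-60,0,0.6,-3,2,-72,0,0.6,-3,2,-79,0,0.6,-3,2,-79,0,0.6,-3,2,-81,0,0.6,-3,2,-81,0,0.6])

```text
clock: 9.52
eef_pos: [0.5971, -0.0746, 0.0366]
eef_rot: [-179.0, -0.1, -76.5]
wrist_force: [0.4, -0.2, -1.2]
opening: 0.0304
```

Request:
move_arm(steps=[0,0,-1,0,0.6,0,0,-1,0,0.2,0,0,-1,0,-0.3,0,0,-1,0,-0.3,0,0,15,0,-0.3,0,0,50,0,-0.3,0,0,90,0,-0.3,0,0,90,0,-0.3])

```text
clock: 10.52
eef_pos: [0.6003, -0.0755, 0.1325]
eef_rot: [-178.5, -0.4, -76.5]
wrist_force: [-0.1, 0.1, 0.0]
opening: 0.0554
```

Request:
move_arm(steps=[-25,-50,0,-8,-0.6,-52,-100,0,-16,-0.6,-78,-150,0,-20,-0.6,-104,-200,0,-20,-0.6,-130,-250,0,-20,-0.6,-145,-279,-20,-20,-0.6,-145,-279,-35,-20,-0.6,-145,-279,-35,-20,-0.6])

```text
clock: 11.52
eef_pos: [0.4543, -0.3527, 0.0954]
eef_rot: [-178.7, -0.2, -96.5]
wrist_force: [-0.5, 0.3, -0.8]
opening: 0.0685
```

```bash
python3 look.py 4 240,160,380,260 250,180,350,300;sed -i s/top3/top4/ m2.py;sed -i s/side3/side4/ m2.py; python3 m2.py
python3 - <<'E'
from h import *
t=cv2.imread("pics/top4.png");s=cv2.imread("pics/side4.png")
a=blob(t,(328,176,364,208),lambda h,S,v:(v>150)&(S>20)&(S<120));print("ivory",a["c"],a["A"],(onz("top",a["c"],.037)*1000).round(1))
a=blob(t,(328,172,364,208),lambda h,S,v:(v<45));print("blackplate",a["c"],a["A"],(onz("top",a["c"],.009)*1000).round(1))
E
```

```text
11.625 [ 0.45573269 -0.35325567  0.09731065] [-178.54109726   -0.37935124  -96.45364944] 0.0683669316241092 [-48.1  13.3 111.3   0.8  54.1  47.8] [ 0.   0.3 -0.4]
white [276.16967801 215.64930776] [536.3  85.7   9. ]
dark [275.34235551 214.06866599] (array([268.625, 206.875]), array([282.375, 221.125])) [536.4  86.1  30. ]
steel [274.57656082 212.8953624 ] [300.09512773 258.87479398] [539.15469674  87.4713548   37.68123231] 2.819719761779789
ivory [346.76138966 189.25858027] 145.53125 [594.8 -74.3  37. ]
blackplate [345.53543061 191.84438868] 457.6875 [595.  -73.7   9. ]
```

View pics/c4.png

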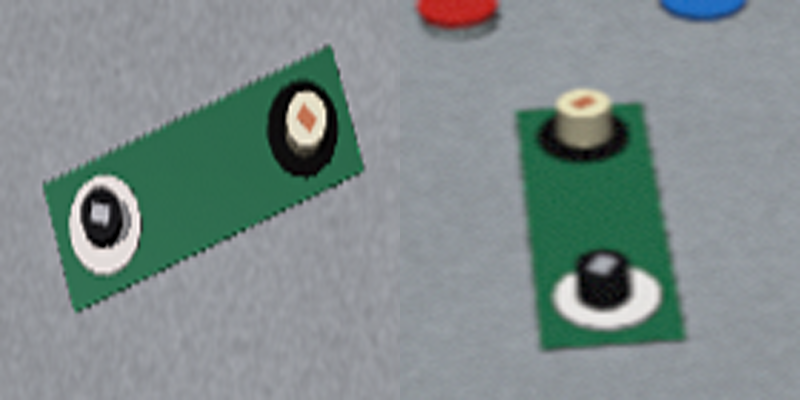

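View pics/side4.png

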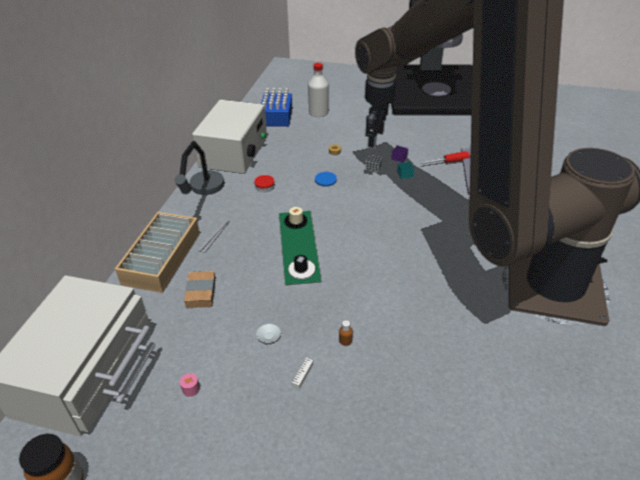

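Both mounts stand centred to within about 1–2 mm (crop: dark at (605,280), ivory at (583,118)). The gripper is over the block, so I'll grasp it.

Request:
move_arm(steps=[0,-2,-25,0,-0.6,0,-2,-50,0,-0.6,0,-2,-64,0,-0.6,0,-2,-72,0,-0.6,0,-2,-72,0,-0.6,0,-2,-72,0,0.5,0,-2,-72,0,0.5,0,-2,-72,0,0.5])

```text
clock: 12.62
eef_pos: [0.4563, -0.356, 0.0265]
eef_rot: [-178.4, -0.5, -96.5]
wrist_force: [0.7, 0.2, 3.4]
opening: 0.035
```

Request:
move_arm(steps=[0,0,30,0,0.5,0,0,70,0,0.5,40,32,80,0,0.5,80,64,80,0,0.5,113,91,80,0,0.5,113,91,60,0,0.5,113,91,40,0,0.5,113,91,40,0,0.5])

```text
clock: 13.62
eef_pos: [0.5664, -0.2643, 0.0627]
eef_rot: [-178.8, -0.3, -96.5]
wrist_force: [-0.4, -0.7, 0.1]
opening: 0.0353
```

```bash
python3 look.py 5 370,150,510,290 300,130,400,230
```

```text
13.725 [ 0.56827631 -0.26562995  0.06562772] [-178.5270642    -0.42478969  -96.55267787] 0.035178398296113314 [-34.4  21.6 104.6   0.4  52.3  61.9] [ 0.2 -0.8 -0.2]
```

View pics/c5.png

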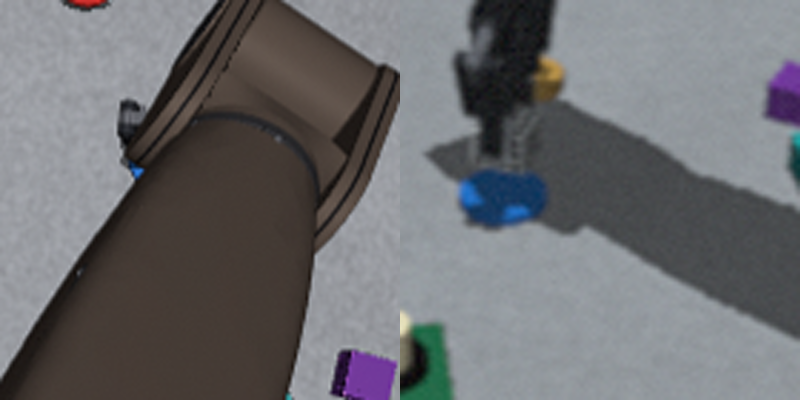

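The block hangs over the blue plate (crop right (505,140)). Lowering and releasing.

Request:
move_arm(steps=[0,0,-15,0,0.5,0,0,-25,0,0.5,0,0,-30,0,0.5,0,0,-31,0,0.5,0,0,-31,0,0.5,0,0,-31.5,0,0.2,0,0,-31.5,0,-0.5,0,0,-31.5,0,-0.5])

```text
clock: 14.72
eef_pos: [0.5684, -0.2657, 0.0342]
eef_rot: [-178.5, -0.4, -96.6]
wrist_force: [-0.6, -0.2, 0.0]
opening: 0.0641
```

Request:
move_arm(steps=[0,0,15,0,-0.5,0,0,50,0,-0.5,0,0,90,0,-0.5,0,0,90,0,-0.5])

```text
clock: 15.22
eef_pos: [0.5711, -0.2675, 0.1303]
eef_rot: [-178.0, -0.7, -96.5]
wrist_force: [0.5, 0.1, -0.0]
opening: 0.0641
```

Request:
move_arm(steps=[2,-45,0,0,-0.5,4,-95,0,0,-0.5,6,-138,0,0,-0.5,6,-138,-30,0,-0.5,6,-138,-50,0,-0.5,6,-138,-50,0,-0.5])

```text
clock: 15.98
eef_pos: [0.5755, -0.4034, 0.0767]
eef_rot: [-178.3, -0.5, -96.5]
wrist_force: [0.6, 0.6, -0.1]
opening: 0.064
```

```bash
python3 look.py 6 400,175,460,235 300,130,360,190
python3 - <<'E'
from h import *
t=cv2.imread("pics/top6.png")
a=blob(t,(410,185,446,222),lambda h,S,v:(v>160)&(S<60));print("block",a["c"],a["A"],(onz("top",a["c"],.036)*1000).round(1))
print([(onz("top",q,.036)[:2]*1000).round(1).tolist() for q in a["box"]])
a=blob(t,(406,185,450,225),lambda h,S,v:(h>95)&(h<125)&(S>150)&(v>60));print("blue",a["c"],a["A"],(onz("top",a["c"],.008)*1000).round(1))
E
```

```text
16.075 [ 0.57730908 -0.4047682   0.08022343] [-177.99988467   -0.69483528  -96.50308046] 0.06385908101983882 [-43.5  28.6  92.9   0.8  56.5  52.6] [-0.3  0.1  0.1]
block [425.25911428 201.21913305] 1087.75 [ 570.6 -252.1   36. ]
[[608.3, -217.1], [609.7, -298.4], [525.3, -296.7], [523.9, -216.2]]
blue [426.22801115 205.20420247] 440.03125 [ 567.  -261.2    8. ]
```

View pics/c6.png

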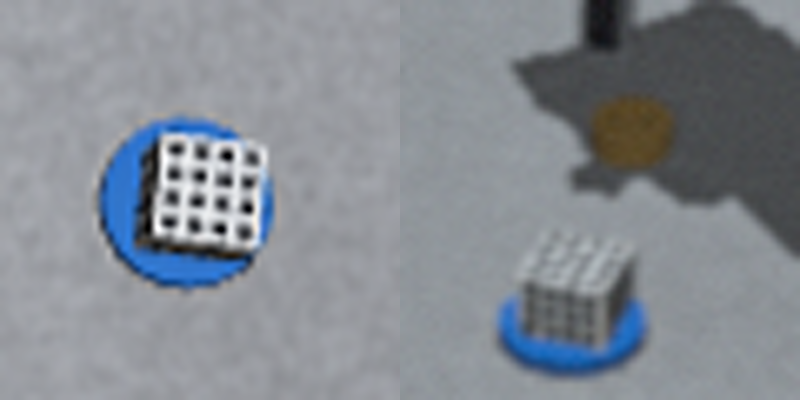

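View pics/side6.png

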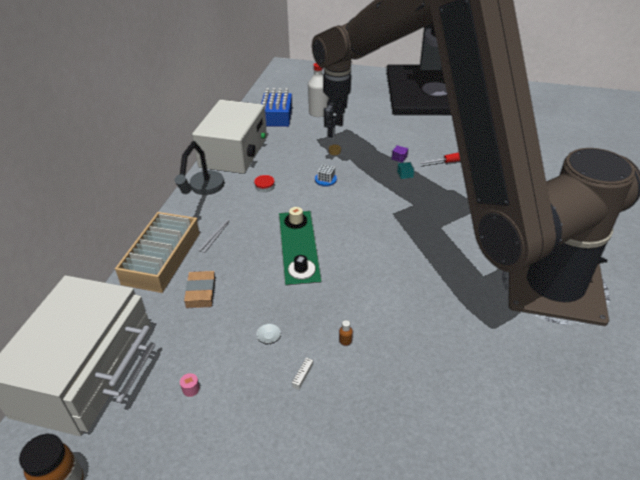

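Run:
```python
from h import *
t=cv2.imread("pics/top6.png")
for v0 in(165,175):
  a=blob(t,(421,192,444,215),lambda h,S,v:(v>v0)&(S<60));print("block",a["c"],a["A"],(onz("top",a["c"],.036)*1000).round(1),[(onz("top",q,.036)[:2]*1000).round(1).tolist() for q in a["box"]])
print(onz("top",(431.0,203.3),.036)*1000,onz("top",(427.5,205.1),.008)*1000)
# side block base/plate: plate centre from pre-image
print(proj("side",(.569,-.265,.036)),proj("side",(.569,-.265,.008)))
# side-view: top-face corners by eye from crop (525,258),(560,225),(635,245),(610,290)
c=np.array([(525,265),(557,225),(636,242),(605,290)]).mean(0);c=(c-[400,0])/400*60+[300,130];print("side block top centre",c)
print(tri((431.0,203.3),c),tri((427.5,205.1),(325.3,178.4)))
```

```text
block [431.32090147 202.91100848] 257.96875 [ 566.9 -265.7   36. ] [[549.9, -245.0], [587.9, -249.3], [584.7, -286.7], [546.8, -282.2]]
block [431.25658657 202.98420361] 251.65625 [ 566.8 -265.6   36. ] [[549.9, -245.2], [587.1, -249.4], [583.9, -286.1], [546.8, -281.6]]
[ 566.03203664 -264.98453406   36.        ] [ 567.24785773 -264.15448942    8.        ]
[325.93315713 168.77339479] [325.98760374 177.55745787]
side block top centre [327.1125 168.325 ]
(array([ 0.56560304, -0.26436607,  0.03833479]), np.float64(7.552727886210575e-05)) (array([ 0.56933828, -0.2647776 ,  0.00503831]), np.float64(0.0029910218658989875))
```

The block sits about 1.5 mm from the blue plate's centre. Now the ring, under the gripper at side (334,150).

Request:
move_arm(steps=[0,0,-20,0,-0.5,0,0,-40,0,-0.5,0,0,-53,0,-0.5,0,0,-59,0,-0.5,0,0,-59,0,-0.5,0,0,-59,0,0.5,0,0,-59,0,0.5,0,0,-59,0,0.5])

```text
clock: 17.08
eef_pos: [0.578, -0.4055, 0.0226]
eef_rot: [-177.9, -0.8, -96.5]
wrist_force: [-0.1, -0.6, 2.9]
opening: 0.0342
```

Request:
move_arm(steps=[0,0,30,0,0.5,0,0,75,0,0.5,-3,45,85,0,0.5,-6,95,85,0,0.5,-9.5,140,85,0,0.5,-9.5,140,70,0,0.5,-9.5,140,60,0,0.5,-9.5,140,60,0,0.5])

```text
clock: 18.08
eef_pos: [0.5677, -0.2661, 0.0809]
eef_rot: [-178.0, -0.7, -96.6]
wrist_force: [-0.2, -0.3, -1.3]
opening: 0.0347
```

```bash
python3 look.py 7 370,150,510,290 295,125,365,195
```

```text
18.175 [ 0.5684597  -0.26660761  0.08233782] [-177.90236646   -0.78215344  -96.57867355] 0.03393974146323261 [-34.5  19.9 104.7   0.4  53.2  61.9] [ 0.7  0.2 -1.3]
```

View pics/c7.png

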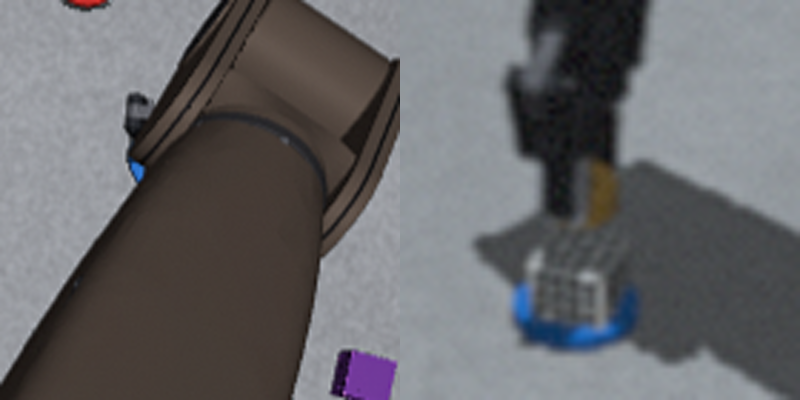

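The ring is held above the block (crop right (600,195) over the block top at (580,245)). Lowering gently.

Request:
move_arm(steps=[0,1,-12,0,0.5,0,1,-19,0,0.5,0,1,-22,0,0.5,0,1,-23,0,0.5,0,1,-24,0,0.5,0,1,-24,0,0.5])

```text
clock: 18.92
eef_pos: [0.5687, -0.2657, 0.0587]
eef_rot: [-177.9, -0.8, -96.6]
wrist_force: [0.7, 0.2, -0.9]
opening: 0.0345
```

Request:
move_arm(steps=[0,0,-0.5,0,0.3,0,0,-0.5,0,0,0,0,-0.5,0,-0.4,0,0,-0.5,0,-0.4,0,0,10,0,-0.4,0,0,40,0,-0.4,0,0,80,0,-0.4,0,0,80,0,-0.4])

```text
clock: 19.92
eef_pos: [0.5713, -0.2674, 0.1443]
eef_rot: [-177.4, -1.1, -96.6]
wrist_force: [-0.0, -0.2, 0.9]
opening: 0.0596
```

Request:
move_arm(steps=[0,50,10,10,-0.4,0,105,10,20,-0.4,0,160,10,30,-0.4,-5,215,10,40,-0.4,-10,270,10,50,-0.4,-15,325,10,60,-0.4,-25,375,10,70,-0.4,-35,425,10,80,-0.4])

```text
clock: 20.92
eef_pos: [0.5353, 0.1592, 0.1538]
eef_rot: [-177.4, -1.0, -16.2]
wrist_force: [0.9, 0.9, -0.0]
opening: 0.0599
```

```bash
python3 look.py 8 400,175,460,235 300,140,360,200
python3 - <<'E'
from h import *
t=cv2.imread("pics/top8.png");s=cv2.imread("pics/side8.png")
f=lambda h,S,v:(h>8)&(h<28)&(S>90)
a=blob(t,(415,185,446,222),f);b=blob(s,(315,150,340,172),f)
print("ring",a["c"],a["A"],(onz("top",a["c"],.05)*1000).round(1),b["c"],tri(a["c"],b["c"]))
E
```

```text
21.025 [0.5344208  0.16133161 0.15356014] [-177.34399951   -0.94433045  -16.18946534] 0.059532820893245776 [  5.5   6.3 112.6   2.5  59.2  20.4] [ 0.6 -0.5 -0. ]
ring [432.28187762 202.09106718] 205.90625 [ 566.  -264.2   50. ] [325.66571917 165.70623036] (array([ 0.56838474, -0.26537673,  0.04515552]), np.float64(0.0027319596119479454))
```

View pics/c8.png

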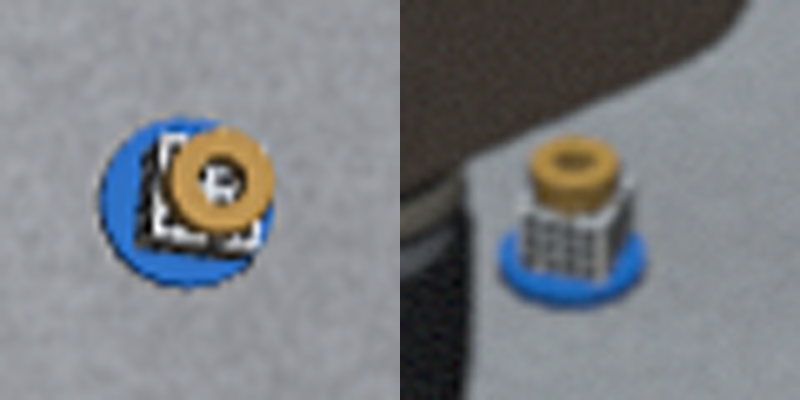

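The ring lies flat and centred on the block (top crop (222,180), side crop (575,160)). Now the scale bar.

Request:
move_arm(steps=[-20,50,0,5,-0.4,-40,105,0,5,-0.4,-60,160,0,5,-0.4,-72,191,-20,5,-0.4,-72,191,-50,5,-0.4,-72,191,-70,5,-0.4,-72,191,-70,5,-0.4,-72,191,-70,5,-0.4])

```text
clock: 22.02
eef_pos: [0.4634, 0.352, 0.0844]
eef_rot: [-177.3, -1.0, -11.3]
wrist_force: [0.1, -0.4, 0.2]
opening: 0.0597
```

```bash
python3 look.py 9 130,210,210,290 270,310,370,410
```

```text
22.125 [0.46363843 0.35234734 0.0850084 ] [-177.25430115   -1.06148388  -11.2461314 ] 0.05944461674882824 [ 26.6  14.4 111.5   1.9  51.6  36.7] [-0.2 -0.3  0.2]
```

View pics/c9.png

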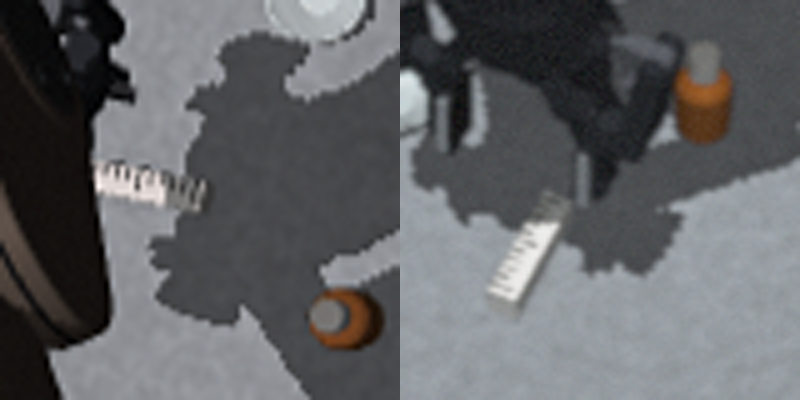

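Request:
move_arm(steps=[-2,1,-25,0,-0.4,-2,1,-45,0,-0.4,-2,1,-57,0,-0.4,-2,1,-63,0,-0.4,-2,1,-63,0,-0.4,-2,1,-63,0,0.3,-2,1,-63,0,0.9,-2,1,-63,0,0.9])

```text
clock: 23.12
eef_pos: [0.4622, 0.3537, 0.0229]
eef_rot: [-177.2, -1.1, -11.2]
wrist_force: [0.1, -0.3, -0.4]
opening: 0.0129
```

Request:
move_arm(steps=[0,0,0,0,0.9,0,0,0,0,0.9])

```text
clock: 23.38
eef_pos: [0.4622, 0.3536, 0.0228]
eef_rot: [-177.2, -1.1, -11.2]
wrist_force: [-0.4, -0.3, -0.1]
opening: 0.0131
```

Request:
move_arm(steps=[0,0,30,0,0.9,0,0,80,0,0.9,18,-55,90,9,0.9,36,-115,90,18,0.9,54,-175,90,27,0.9,72,-235,90,31,0.9,90,-295,90,31,0.9,105,-347,90,31.5,0.9])

```text
clock: 24.38
eef_pos: [0.5674, 0.0045, 0.1129]
eef_rot: [-177.2, -1.1, 20.2]
wrist_force: [-0.7, -0.5, -0.2]
opening: 0.0123
```

Request:
move_arm(steps=[0,0,0,0,0.9,0,0,0,0,0.9])

```text
clock: 24.62
eef_pos: [0.567, 0.0045, 0.1124]
eef_rot: [-177.2, -1.1, 20.2]
wrist_force: [-0.0, 0.1, -0.4]
opening: 0.0122
```

```bash
python3 look.py 10 230,140,390,300 250,170,370,290
```

```text
24.725 [0.56673837 0.00575538 0.1124434 ] [-177.15886265   -1.09451717   20.31656138] 0.012427895413815252 [-10.9  11.6 111.5   3.6  57.5 -33.2] [-0.2  1.1 -0.5]
```

View pics/c10.png

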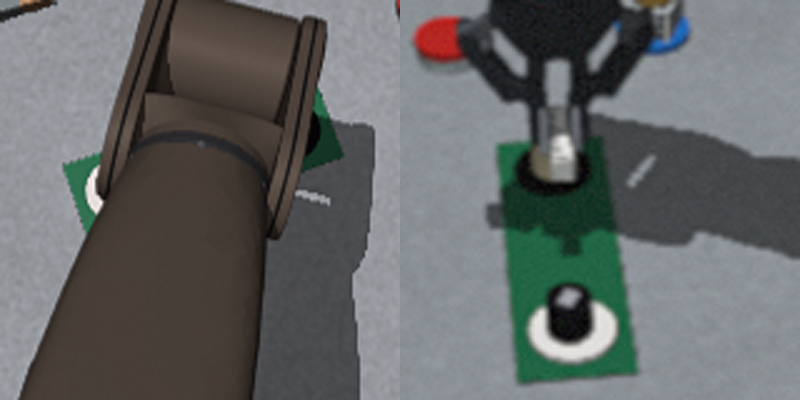

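The bar is held between the fingers (crop right (562,155)), aligned with the board. Lowering.

Request:
move_arm(steps=[1,0,-35,0,0.9,1,0,-65,0,0.9,1,0,-78,0,0.9,1,0,-84,0,0.9,1,0,-86,0,0.9,1,0,-86,0,0.9])

```text
clock: 25.48
eef_pos: [0.5685, 0.0057, 0.0274]
eef_rot: [-177.2, -1.2, 20.3]
wrist_force: [0.2, -0.3, -0.9]
opening: 0.0128
```

Request:
move_arm(steps=[0,0,-1,0,0.6,0,0,-1,0,0.4,0,0,-1,0,0.1,0,0,-1,0,0,0,0,10,0,0,0,0,50,0,0,0,0,110,0,0,0,0,110,0,0])

```text
clock: 26.48
eef_pos: [0.5727, 0.005, 0.1447]
eef_rot: [-177.6, -1.8, 20.3]
wrist_force: [1.1, -0.5, -0.4]
opening: 0.0425
```

Request:
move_arm(steps=[0,-50,40,0,0,0,-105,60,0,0,0,-160,60,0,0,-10,-220,60,0,0,-30,-280,60,0,0,-60,-330,60,0,0,-90,-380,60,0,0,-110,-420,60,0,0])

```text
clock: 27.48
eef_pos: [0.461, -0.4166, 0.2043]
eef_rot: [-177.6, -1.8, 20.3]
wrist_force: [0.3, -0.7, 1.3]
opening: 0.0424
```

Request:
move_arm(steps=[-60,-40,0,0,0,-100,-60,0,0,0,-100,-60,0,0,0,-100,-60,0,0,0])

```text
clock: 27.98
eef_pos: [0.3609, -0.4764, 0.204]
eef_rot: [-177.5, -1.8, 20.2]
wrist_force: [0.2, 0.1, -0.0]
opening: 0.0426
```

```bash
python3 look.py 11 240,160,380,260 250,180,350,300
cat > m3.py <<'E'
from h import *
t=cv2.imread("pics/top11.png");s=cv2.imread("pics/side11.png")
def o(n,b,f,z):
    a=blob(t,b,f);p=onz("top",a["c"],z)[:2]*1000;print(n,a["c"].round(1),round(a["A"]),p.round(1));return a,p
_,w=o("white",(258,198,296,234),lambda h,S,v:(v>140)&(S<60),.009)
_,k=o("blackpl",(328,172,364,208),lambda h,S,v:v<45,.009)
o("ivory",(328,176,364,208),lambda h,S,v:(v>150)&(S>20)&(S<120),.037)
o("dark",(268,204,284,226),lambda h,S,v:(v<60),.03)
a,p=o("bar",(295,185,330,222),lambda h,S,v:(v>120)&(S<60),.02)
q=np.array([onz("top",x,.02)[:2]*1000 for x in a["box"]]);print(q.round(1).tolist())
e=[q[1]-q[0],q[2]-q[1]];L=max(e,key=np.linalg.norm);L=L/np.linalg.norm(L);u=(w-k)/np.linalg.norm(w-k)
print("ang deg",np.degrees(np.arccos(abs(L@u))),"off along",(p-(w+k)/2)@u,"across",(p-(w+k)/2)@np.array([-u[1],u[0]]))
o("blue",(410,190,446,222),lambda h,S,v:(h>95)&(h<125)&(S>150)&(v>60),.008)
o("ring",(415,185,446,222),lambda h,S,v:(h>8)&(h<28)&(S>90),.05)
o("vialcap",(190,264,206,282),lambda h,S,v:(v>150)&(S<70),.055)
f=lambda h,S,v:(v>150)&(S<70);b=blob(s,(338,316,354,332),f)
print("vial side",b["c"])
fb=lambda h,S,v:(v>120)&(S<60);b=blob(s,(286,226,312,256),fb);print("bar tri",b["c"],tri(a["c"],b["c"]))
E
python3 m3.py
```

```text
28.075 [ 0.36187939 -0.47586974  0.2041126 ] [-177.54208856   -1.84122966   20.33540428] 0.042576386277213524 [-63.3  10.  102.8   2.2  69.5 -84.5] [-1.1 -0.5 -0.1]
white [276.2 215.6] 486 [536.4  85.7]
blackpl [345.5 191.8] 463 [595.1 -73.7]
ivory [346.8 189.2] 142 [594.9 -74.3]
dark [275.4 214.1] 157 [536.4  86.1]
bar [311.3 202.2] 172 [567.1   5.3]
[[563.9, 36.7], [584.9, -21.2], [570.3, -26.2], [549.4, 31.5]]
ang deg 0.2579296180719336 off along -1.092952915279794 across -0.9879216997925582
blue [425.5 205.6] 406 [ 566.  -259.6]
ring [432.3 202.1] 207 [ 566.  -264.1]
vialcap [194.7 272.6] 34 [400.8 255. ]
vial side [346.41736016 320.90956041]
bar tri [297.97789228 240.91883901] (array([0.56897678, 0.00542461, 0.01369034]), np.float64(0.0012555246602502998))
```

View pics/c11.png

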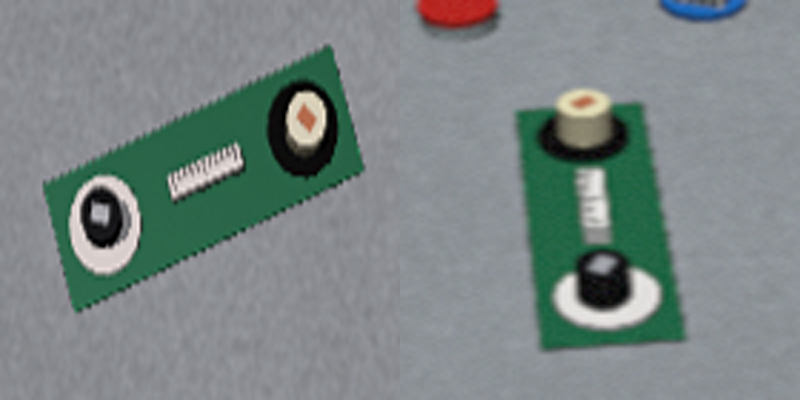

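View pics/side11.png

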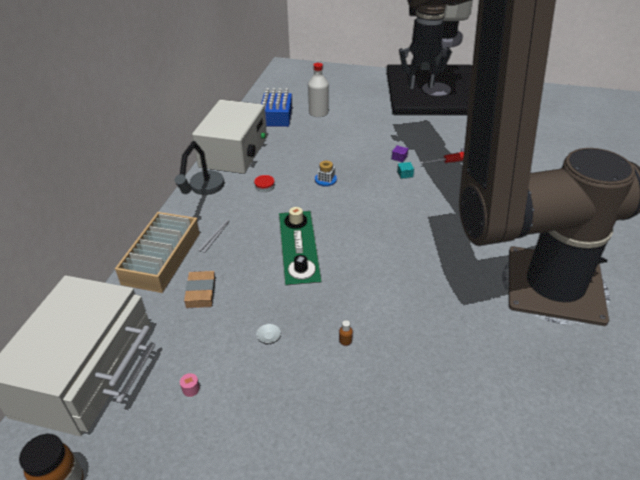

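View pics/top11.png

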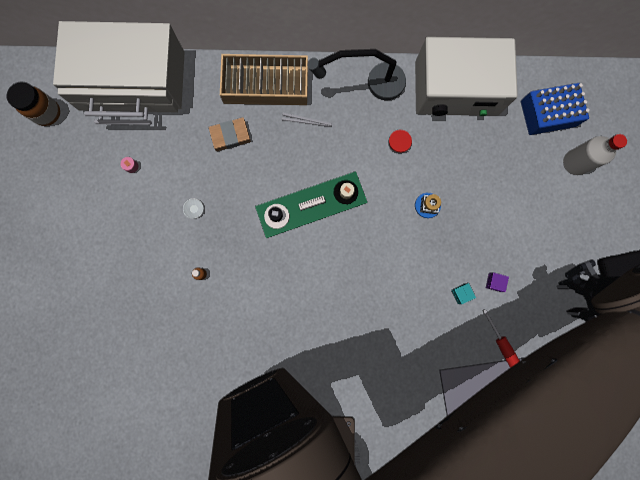

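The final pictures show everything in place:
- **Board:** mounts and bar in line at top (275,214), (311,202) and (347,189), with the bar ticks up.
- **Blue plate:** ring on block at top (432,203).
- **Vial:** at top (199,273), unmoved.
- **Arm:** clear of everything.

Handing in.

```bash
python3 -c "
from workcell import robot
print(robot.job_done(), robot.read_state()['clock'])"
```

```text
the job is handed in; nothing more can be done
the job is handed in; nothing more can be done
```

The job is handed in at about 28 s on the clock. The dark mount is on the white plate, the ivory mount on the black plate and the bar halfway between them. The block is on the blue plate with the ring flat on top.

My last camera checks showed:
- **Mounts:** both within about 1 mm of their plate centres in the top view.
- **Bar:** about 1 mm off halfway along and across the board, 0.3° out of line, ticks up.
- **Block and ring:** the block was about 1.5 mm off the blue plate's centre when I measured it before adding the ring. The ring is about 2 mm off the block's centre.
- **Vial:** standing with its cap at the same pixels in the top view. In the side view the cap mask moved about 2 px, which I put down to shadow.

**Disagreements:**
- The two cameras differed by up to about 3 mm, mostly in x, so those small offsets are only good to a few millimetres.
- The final blue-plate reading, about 5 mm off, isn't usable because the block and ring cover part of the plate.
- The tool had drifted about 2–3° from vertical by the end. The placed parts still looked level in both views.

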